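Lock a vacuum-pot plug and prove the lock by a pull test

TASK

One of the two vacuum pots has its T-handled plug left unlocked: its bar stands across the raised ribs on the rim instead of in line with them. Press that plug down against its spring, turn it clockwise (seen from above) to its stop and let it rise into its lock; then prove the lock by pulling straight up on the handle with slowly rising force to about 16 N, holding that for half a second without ever reaching 25 N, and ease off and let go. Leave the plug locked, leave the other pot, which is already locked, alone, and do not disturb the other things on the bench.

Things in the scene. Friction and masses are not known exactly. Their poses are not given: they have to be found in the camera images.
- pot: The pot to work on: round steel socket, 110 mm across, 60 mm high, on a 132 mm flange 10 mm thick, screwed to the bench. Origin: centre of its underside, z up. Two 18 mm wide slots in the top lip lie along its y axis; two raised ribs (6 mm) on the rim mark its x axis. Stops under the lip end the clockwise turn at 75 deg; turning the other way is blocked.
- plug: The loose plug in that pot: aluminium body 50 mm across, 38 mm tall, two foot lugs (14 mm wide, 6 mm thick, 34 mm from the axis), 20 mm neck, black T-bar 90 mm long, 16 wide, 30 tall (z 60 to 90 mm). Origin: centre of its foot, z up, x along the bar. Start, unlocked: foot 51 mm above the pot's origin, x axis 75 deg counterclockwise of the pot's x axis, lugs in the slots; pulled now, it comes out.
- plug_grip (a point): Centre of the plug's T-bar, where to grip it: on the axis, 75 mm above the foot (126 mm above the bench at the start). x along the bar. Press it down 9 to 14 mm before it can turn; turn 75 deg clockwise, let it rise. Locked: foot 48 mm above the pot's origin (3 mm lower than at the start), bar in line with the ribs; it cannot turn back or come out.
- pot_b: The other pot, same shape, with its own plug already locked in (bar in line with its ribs, foot 48 mm up, all rigid). Leave it alone. Origin and axes as for the first pot.
- driver: Bystander: screwdriver, 190 mm long, lying on the bench between the pots.
- spanner: Bystander: open spanner, 170 mm long, lying flat.
- lens: Bystander: black lens barrel, 64 mm across, 70 mm tall, standing.
- solvent: Bystander: white bottle, 60 mm across, 150 mm tall, standing.
- flange: Bystander: flat steel ring, 80 mm across, 12 mm thick.
- tray: Bystander: open grey tray, 110 by 150 mm, 35 mm high.
- beaker: Bystander: glass beaker, 70 mm across, 90 mm tall.
- plunger (a joint): Spring plunger inside the pot, under the plug: 0 m = up (start), grows as the plug is pressed down, bottoms at 0.014. It pushes the plug up with 6 N plus 0.7 N per mm pressed. The plug weighs 2 to 3.2 N, so pressing takes about 10 N at 9 mm and 14 N at 14 mm. Reads 0.003 when the plug is locked.
- keeper (a joint): Sprung roofs of the two lock pockets (6 mm deep, in the underside of the 12 mm lip, 75 deg clockwise of the slots, about 5 deg of play either way). 0 m when no one pulls. A pull up on the locked plug lifts them, and the plug, by about 0.2 mm per N once it exceeds about 2.5 N: 16 N reads 0.0029, 25 N reads 0.0048. Stop at 0.008.
There are look-alikes about, which are no part of the job. What is shaped like the plug but yellow is not meant.

How it is judged:
On the way, in this order (a step that is already met when the one before it is completed fails the run):
1. the plug is pressed down and turned clockwise until its bar is in line with the pot's ribs (angle between the x axis of plug and the x axis of pot, either way round below 0.22 rad and z of plug in the frame of pot below 0.05 m), for 0.1 s.
2. the locked plug is pulled up with about 16 N (at least some 12 N) for about half a second (value of joint keeper above 0.0019 m and angle between the x axis of plug and the x axis of pot, either way round below 0.22 rad), for 0.4 s.
At the end, for the whole second after the job is handed in: The plug is at rest and locked in its pot: bar in line with the pot's ribs within 0.22 rad, foot 45.5 to 50.5 mm above the pot's origin (risen into its pockets), on the pot's axis within 5 mm (angle between the x axis of plug and the x axis of pot, either way round below 0.22 rad and z of plug in the frame of pot between 0.0455 and 0.0505 m and horizontal distance between plug and pot below 0.005 m and linear speed of plug below 0.02 m/s); the robot touches nothing.
It fails at once if the locked plug is pulled too hard (more than 25 N) (value of joint keeper above 0.0051 m).
It fails at once if the plug is pulled out of the pot (z of plug in the frame of pot above 0.062 m).
It fails at once if the other pot is pushed or pulled on (contact force between any of the fingers, the arm and pot_b above 4 N).
It fails at once if a bystander is moved by more than 30 mm (distance of any of driver, spanner, lens, solvent, flange, tray, beaker from where it was at the start of the episode above 0.03 m).
It also fails if it takes over 61 s, if anything falls off the work surface, if the arm or the gripper's body presses on something with over 40 N, if the wrist force passes 120 N, or if a joint passes its speed limit or range.

ROBOT

A 6-joint arm with a two-finger parallel gripper is mounted at the origin on the work surface. World frame = base frame: x ahead of the robot, y to its left, z up, the work surface at z = 0. Lengths are in m, angles in rad, forces in N, time in s.
With the tool pointing down it reaches from about 0.3 to 0.875 m from the base axis. Payload 6.4 kg.
Tool frame: the origin (TCP) lies between the finger pads; the fingertips stand 11 mm ahead of it and the grasp point (between the pads) lies 8 mm behind it; z points along the fingers, y is the direction in which the jaws open and shut (so a half turn about z gives the same grasp; the last joint's range is limited). The gripper opens to 85 mm and grips with 20 to 120 N. Pads are 22 mm wide; open, the fingers measure 114 mm over their backs; the gripper's body (76 mm by 85 mm) begins 54 mm behind the grasp point. The pads swing forward as they close: fully open they stand 13 mm farther back than shut.
Start: joints at [0.969, 0.181, 1.607, -0, 1.354, -0.206], TCP at [0.222, 0.531, 0.242] pointing down, gripper open.
Joint ranges: [-2.99, 2.99], [-0.89, 2.07], [0.3, 2.58], [-1.14, 4.28], [0, 2.63], [-3.12, 3.12]. Speed limits (rad/s): [2.57, 2.57, 3.01, 3.14, 3.14, 3.14].

INTERFACE

Orientations are given as a rotation vector (axis times angle).
In Python, from cell import r, grab_frame, job, cut_out gives the robot as it stands. The module is installed in compiled form; this text tells all that it offers.
- The arm moves only by the tool jog_arm, never from a script. Its argument "moves" is a list of rows, each a list of 3 entries, a list of its own where there are three numbers: the turn, a rotation vector about the tool's x, y, z in rad, then the shift along the tool's x, y, z in mm, then the opening, from -1 (shut) to 1 (fully open). A call has exactly 5 rows; each row is the pose to reach, as a shift and turn from the pose commanded when the call began, along the tool's axes at that moment; what a row does not reach only later rows make up. A row lasts 1/8 s, in which the tool goes at most 62.5 mm and 10.7 degrees, less where a joint would pass 70% of its speed; a pose out of reach is approached as far as the arm can. A call with a gripper value outside its range is refused whole. The fingers move at their own pace and stop on an object; the grip force is fixed at half the most. Time passes only in rows, so rows that repeat a pose let the fingers close, or fill a call up. It gives the time, the measured TCP pose, the force and the opening at its end, in the units of the state.
- r.state(): the state, without advancing time (a new reading comes with each control period).
- grab_frame(name): name is "scene" or "top" or "wrist"; returns a dict with "color" (480x640x3 uint8, red, green, blue), "fovy" (degrees; the focal length in pixels is half the picture's height over the tangent of half this angle, whatever the lens; pixels are square), "cx", "cy" (the principal point, pixels), "distortion" ([k1, k2, p1, p2, k3] as OpenCV has them; the pictures are not rectified), "R" (3x3) and "t" (3): a world point X has camera coordinates R X + t; the wrist camera has in their place "T_tool_cam" (4x4, takes a point from camera to tool coordinates, whose origin is the TCP and whose axes are the flange's). Camera axes: x right, y down, z forward; pixel columns grow to the right and rows downward; lengths in m; the calibration is good to about 2 mm. A picture is of the moment at which its call begins: read the wrist's pose just before it. There is no depth.
- job.close_job(): hands the job in, once; it reports no verdict.
Trained networks look in a picture, given as the dict that the camera call returned (one of the last four; its "shot" number tells which), for a name from the list of things; names that differ only in an ending like _2 or _b are one class to them, and where a whole thing is asked for, a point or a joint stands for the part that bears it (a point fixed in the world has none). Each returns a list of dicts, best first, with "score" (0 to 1); they miss things now and then, are a little off and sometimes report something else, mostly with a low value. They report only what shows in the picture. A call takes as long as a camera call. They do not tell look-alikes from the thing itself.
- cut_out(query, picture): "mask" (480x640 bool, what is visible of it) and "box" ([left, top, right, bottom] in pixels, round what is visible of it).
The state is a dict: "time": time; "q": joint angles; "qvel": joint speeds; "joint_torque": joint torques, N m; "tcp_pos": TCP position; "ee_rot": TCP orientation; "contact_force": force on the tool from outside, world axes, zero at the start; "moment": the same for the moment, N m; "width": finger opening in m.
Only numpy, scipy, OpenCV 4.12 (cv2) and the standard library are available. Lean on these libraries where they do the work, as an engineer would, in place of code of your own. Each camera call takes 0.05 s, during which the arm holds its last target.

## Working session

There is one attempt and no reset: what is moved stays moved. The work goes in short steps, Python scripts to look and compute and a tool call to move; the robot and the scene stay as the last step left them, time stands still between calls to the robot, and variables do not carry over. Pictures are saved under pics/ and viewed, and the job is handed in when it is done.

Besides the shell and the picture viewer there is one more tool, called after "Emit:" by a JSON object that holds its "api" and its "payload", one argument or row to a line. jog_arm: Moves the arm, as the interface text tells. Its arguments: {"type":"object","properties":{"moves":{"type":"array"}},"required":["moves"]}

```bash
mkdir -p pics
cat > h.py <<'E'
import numpy as np, cv2
from cell import r, grab_frame, job, cut_out
def save(n,img): cv2.imwrite('pics/'+n,cv2.cvtColor(img,cv2.COLOR_RGB2BGR))
def K(p):
    f=240/np.tan(np.radians(p['fovy'])/2); return np.array([[f,0,p['cx']],[0,f,p['cy']],[0,0,1.]])
def RT(p,st=None):
    if 'R' in p: return np.array(p['R']),np.array(p['t'])
    T=np.array(p['T_tool_cam']); Rt=cv2.Rodrigues(np.array(st['ee_rot'],float))[0]
    Rc=Rt@T[:3,:3]; o=Rt@T[:3,3]+np.array(st['tcp_pos']); return Rc.T,-Rc.T@o
def ray(p,uv,z,st=None):
    R,t=RT(p,st); n=cv2.undistortPoints(np.array([[uv]],float),K(p),np.array(p['distortion'],float))[0,0]
    d=R.T@np.array([n[0],n[1],1]); o=-R.T@t; return o+d*(z-o[2])/d[2]
def proj(p,X,st=None):
    R,t=RT(p,st); return cv2.projectPoints(np.array(X,float).reshape(-1,3),cv2.Rodrigues(R)[0],t,K(p),np.array(p['distortion'],float))[0][:,0]
E
python3 - <<'E'
from h import *
s=r.state(); print(s)
for n in ['scene','top','wrist']:
    p=grab_frame(n); save(n+'0.png',p['color'])
    for q in ['pot','plug']:
        for d in cut_out(q,p): print(n,q,round(d['score'],2),d['box'])
E
```

```text
{'time': 0.0, 'q': array([ 9.68708275e-01,  1.81573679e-01,  1.60801214e+00,  1.51672058e-05,
        1.35379352e+00, -2.06297168e-01]), 'qvel': array([-2.58208023e-04,  7.48960801e-04, -1.21525435e-03, -1.40471656e-03,
        8.15757444e-05,  9.76412078e-04]), 'joint_torque': array([ 2.98354171e-03, -4.44870651e+01, -3.51348281e+01,  1.03977693e-04,
        9.03252047e-03,  3.93091545e-05]), 'tcp_pos': array([0.22135278, 0.53010645, 0.24136379]), 'ee_rot': array([-6.17520879e-01, -3.07957234e+00,  2.57062815e-03]), 'contact_force': array([-0.39974639,  0.56251758, -0.69676626]), 'moment': array([-0.03242963,  0.05596318,  0.01147787]), 'width': 0.08579731621815385}
scene pot 0.74 [303.5, 170.9, 319.9, 216.0]
scene pot 0.61 [286.7, 193.5, 336.0, 240.0]
scene pot 0.57 [335.3, 268.5, 393.9, 340.9]
scene plug 0.82 [299.4, 174.7, 321.3, 215.2]
scene plug 0.74 [344.7, 182.6, 371.0, 219.1]
top pot 0.94 [205.4, 227.2, 265.5, 284.8]
top pot 0.66 [350.7, 243.3, 407.7, 297.4]
top plug 0.91 [371.2, 254.6, 408.8, 278.9]
top plug 0.64 [365.7, 309.5, 393.1, 355.2]
top plug 0.15 [206.1, 228.0, 262.2, 285.7]
```

View pics/scene0.png

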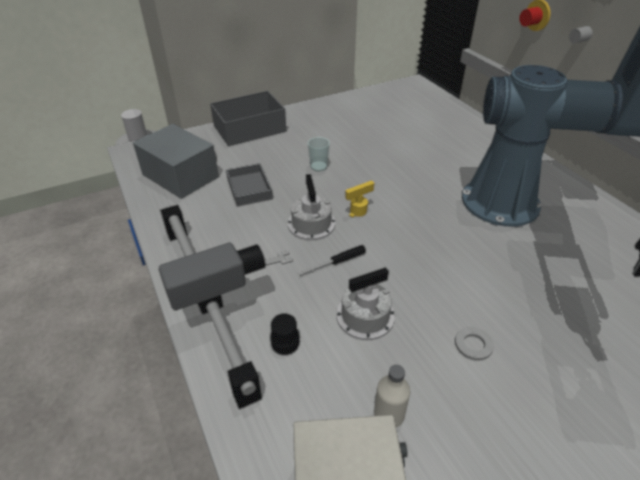

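View pics/top0.png

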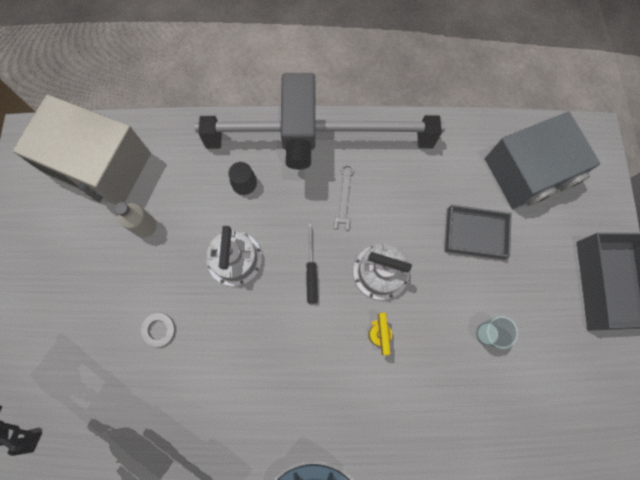

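View pics/wrist0.png

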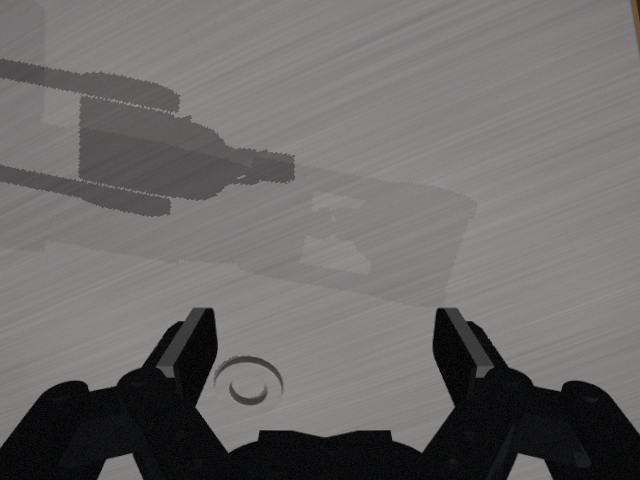

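Run:
```python
from h import *
p=grab_frame('top'); c=p['color']
a=cv2.resize(c[200:370,190:430],None,fx=3.3,fy=3.3,interpolation=cv2.INTER_CUBIC); save('crop_top.png',a)
for uv in [(235,256),(379,270)]: print(ray(p,uv,0.06))
```

```text
[0.56363818 0.17285156 0.06      ]
[ 0.53096021 -0.14912382  0.06      ]
```

View pics/crop_top.png

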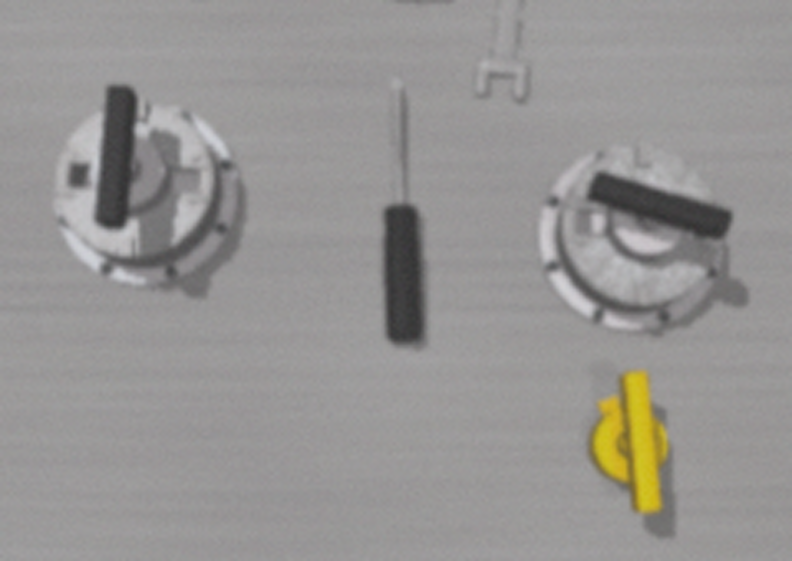

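The left pot (crop 115,160) has its bar in line with the ribs and its slots empty at the left and right, so it is locked. The right pot (crop 660,205; top image ~380,270) has its bar across the ribs, so that is the one to work on. The yellow one (640,440) is a look-alike and not meant. I'll move the wrist camera over the right pot to confirm.

Run:
```python
from h import *
np.set_printoptions(precision=4,suppress=True)
s=r.state(); R=cv2.Rodrigues(np.array(s['ee_rot']))[0]; print(R)
p=grab_frame('wrist'); T=np.array(p['T_tool_cam']);print(T, p['fovy'])
print('yaw y',np.degrees(np.arctan2(R[1,1],R[0,1])), np.degrees(s['q']))
# view pose: tool y yaw 163 or -17
for yw in (163,-17):
    a=np.radians(yw); y=np.array([np.cos(a),np.sin(a),0]); z=np.array([0,0,-1.]); x=np.cross(y,z)
    Rg=np.stack([x,y,z],1); print(yw,'x',x,'turn',cv2.Rodrigues(R.T@Rg)[0].ravel())
    print('cam off world',Rg@T[:3,3], 'viewdir',Rg@T[:3,2])
print('shift to (.53,-.15,.30)',R.T@(np.array([.53,-.15,.30])-s['tcp_pos'])*1000)
```

```text
[[-0.9227  0.3855 -0.    ]
 [ 0.3855  0.9227 -0.    ]
 [ 0.     -0.     -1.    ]]
[[-0.0001 -0.9464 -0.323   0.0833]
 [ 1.     -0.0003  0.0006 -0.0001]
 [-0.0006 -0.323   0.9464 -0.1324]
 [ 0.      0.      0.      1.    ]] 64.04806116894778
yaw y 67.32473070922552 [ 55.5033  10.3592  92.0769  -0.0002  77.5667 -11.8214]
163 x [-0.2924 -0.9563 -0.    ] turn [-0.     -0.     -1.6698]
cam off world [-0.0243 -0.0797  0.1324] viewdir [ 0.0939  0.309  -0.9464]
-17 x [0.2924 0.9563 0.    ] turn [-0.      0.      1.4717]
cam off world [0.0243 0.0797 0.1324] viewdir [-0.0939 -0.309  -0.9464]
shift to (.53,-.15,.30) [-546.8639 -509.0825  -57.7142]
```

Emit:
{"api": "jog_arm", "payload": {
  "moves": [
    [[0,0,0.18],[-45,-40,-20],1],
    [[0,0,0.36],[-90,-82,-40],1],
    [[0,0,0.54],[-135,-125,-58],1],
    [[0,0,0.72],[-180,-167,-58],1],
    [[0,0,0.9],[-225,-209,-58],1]
  ]
}}

```text
time: 1.18
tcp_pos: [0.348, 0.2524, 0.301]
ee_rot: [1.902, 2.499, 0.003]
contact_force: [0.7, -0.2, 0.3]
width: 0.0853
```

```bash
cat > go.py <<'E'
from h import *
import sys
np.set_printoptions(precision=4,suppress=True)
x,y,z,yw=map(float,sys.argv[1:5])
s=r.state(); R=cv2.Rodrigues(np.array(s['ee_rot']))[0]
a=np.radians(yw); yy=np.array([np.cos(a),np.sin(a),0]); zz=np.array([0,0,-1.])
Rg=np.stack([np.cross(yy,zz),yy,zz],1)
print(s['time'],'turn',cv2.Rodrigues(R.T@Rg)[0].ravel(),'shift mm',R.T@(np.array([x,y,z])-s['tcp_pos'])*1000,s['tcp_pos'],'yaw',np.degrees(np.arctan2(R[1,1],R[0,1])),'F',s['contact_force'],'M',s['moment'],'w',s['width'])
E
python3 go.py .53 -.15 .30 -17
```

```text
1.175 turn [ 0.002  -0.0007  0.5664] shift mm [-436.3723   68.2382    1.1305] [0.348  0.2524 0.301 ] yaw 15.452660112626386 F [ 0.6659 -0.1962  0.333 ] M [ 0.0346  0.001  -0.0066] w 0.08531760106112612
```

Emit:
{"api": "jog_arm", "payload": {
  "moves": [
    [[0,0,0.12],[-60,9,0],1],
    [[0,0,0.24],[-120,18,0],1],
    [[0,0,0.36],[-180,27,0],1],
    [[0,0,0.48],[-240,37,0],1],
    [[0,0,0.56],[-300,47,0],1]
  ]
}}

```text
time: 1.8
tcp_pos: [0.4746, -0.024, 0.3007]
ee_rot: [2.517, 1.879, 0.001]
contact_force: [0.5, 0.5, 0.5]
width: 0.0854
```

```bash
python3 go.py .53 -.15 .30 -17
```

```text
1.8 turn [ 0.0011 -0.0002  0.0082] shift mm [-105.0742   88.9522    0.7512] [ 0.4746 -0.024   0.3007] yaw -16.528245240071534 F [0.4696 0.5132 0.5432] M [ 0.0066 -0.0201  0.0204] w 0.085367097875203
```

Emit:
{"api": "jog_arm", "payload": {
  "moves": [
    [[0,0,0],[-35,30,0],1],
    [[0,0,0],[-70,60,0],1],
    [[0,0,0],[-105,89,0],1],
    [[0,0,0],[-105,89,0],1],
    [[0,0,0],[-105,89,0],1]
  ]
}}

```text
time: 2.42
tcp_pos: [0.5296, -0.1473, 0.3]
ee_rot: [-2.514, -1.882, 0.0]
contact_force: [0.0, 0.6, 0.7]
width: 0.0853
```

```bash
python3 go.py .53 -.15 .30 -17
python3 - <<'E'
from h import *
s=r.state();p=grab_frame('wrist'); save('w1.png',p['color'])
for q in ['pot','plug','plug_grip']:
    for d in cut_out(q,p):
        print(q,round(d['score'],2),d['box'])
        m=d['mask'].astype(np.uint8); c=max(cv2.findContours(m,0,1)[0],key=cv2.contourArea)
        if q!='pot': print(cv2.minAreaRect(c), s['tcp_pos'])
E
```

```text
2.425 turn [-0.0009 -0.0006  0.0114] shift mm [-2.4964  1.1729  0.007 ] [ 0.5296 -0.1473  0.3   ] yaw -16.346760712174564 F [0.0154 0.5967 0.656 ] M [0.0083 0.018  0.0099] w 0.08525208604468389
pot 0.94 [277.3, 133.0, 397.1, 253.6]
plug 0.92 [147.1, 196.0, 237.3, 264.3]
((193.33782958984375, 232.97299194335938), (47.545284271240234, 104.27413177490234), 54.46232223510742) [ 0.52957715 -0.14727437  0.30000941]
plug 0.78 [309.5, 166.2, 361.8, 277.6]
((337.0, 222.5), (111.0, 52.0), 90.0) [ 0.52957715 -0.14727437  0.30000941]
plug_grip 0.83 [310.7, 165.7, 368.6, 278.1]
((337.0, 222.5), (111.0, 52.0), 90.0) [ 0.52957715 -0.14727437  0.30000941]
plug_grip 0.76 [143.7, 197.0, 237.1, 263.7]
((193.8783721923828, 233.229736328125), (46.03406524658203, 104.85537719726562), 54.462318420410156) [ 0.52957715 -0.14727437  0.30000941]
```

View pics/w1.png

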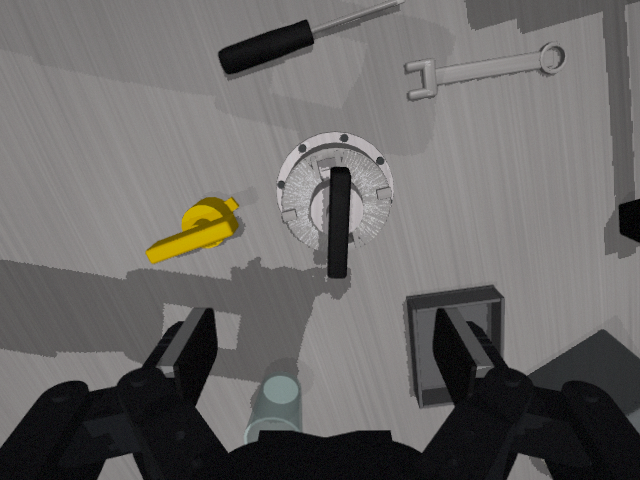

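```bash
python3 - <<'E'
from h import *
s=r.state();p=grab_frame('wrist'); c=p['color']
save('w1c.png',cv2.resize(c[120:300,260:420],None,fx=3.3,fy=3.3,interpolation=cv2.INTER_CUBIC))
# fit: predict bar & pot for candidate
def model(x,y,b,z0=0.051):
    a=np.radians(b);u=np.array([np.cos(a),np.sin(a),0]);v=np.array([-u[1],u[0],0]);o=np.array([x,y,0])
    return np.array([o+u*i*.045+v*j*.008+[0,0,h+z0] for h in(.06,.09) for i,j in((1,1),(1,-1),(-1,-1),(-1,1))])
from scipy.optimize import minimize
m=[d for d in cut_out('plug_grip',p) if d['box'][0]>280][0]['mask']
dark=(c.max(2)<60); ys,xs=np.mgrid[:480,:640]; dark&=(xs>300)&(xs<370)&(ys>150)&(ys<285)
n,l,st,_=cv2.connectedComponentsWithStats(dark.astype(np.uint8)); k=1+np.argmax(st[1:,4]); dark=l==k; print(st[k])
def cost(q):
    h=cv2.convexHull(proj(p,model(q[0],q[1],q[2]),s).astype(np.float32))
    im=np.zeros((480*4,640*4),np.uint8); cv2.fillConvexPoly(im,np.round(h*4+1.5).astype(int),255)
    im=cv2.resize(im,(640,480),interpolation=cv2.INTER_AREA)/255.
    return np.abs(im-dark).sum()
best=min((minimize(cost,[.53+dx,-.15+dy,73],method='Nelder-Mead',options=dict(initial_simplex=[[.53+dx,-.15+dy,73],[.54+dx,-.15+dy,73],[.53+dx,-.14+dy,73],[.53+dx,-.15+dy,77]])) for dx in(-.01,0,.01) for dy in (-.01,0,.01)),key=lambda q:q.fun)
print(best.x,best.fun,dark.sum())
for b in [(383,194),(291,215)]: print('rib',ray(p,b,.063,s))
d=ray(p,(383,194),.063,s)-ray(p,(291,215),.063,s); print('rib dir',np.degrees(np.arctan2(d[1],d[0])),np.linalg.norm(d), (ray(p,(383,194),.063,s)+ray(p,(291,215),.063,s))/2)
E
python3 - <<'E'
from h import *
p=grab_frame('top')
E
```

```text
[ 327  168   24  111 2235]
[ 0.53663778 -0.16171409 72.38162524] 135.05882352941177 2235
rib [ 0.58456472 -0.16450003  0.063     ]
rib [ 0.49093799 -0.15960086  0.063     ]
rib dir -2.995363022987762 0.09375482311628842 [ 0.53775136 -0.16205044  0.063     ]
```

View pics/w1c.png

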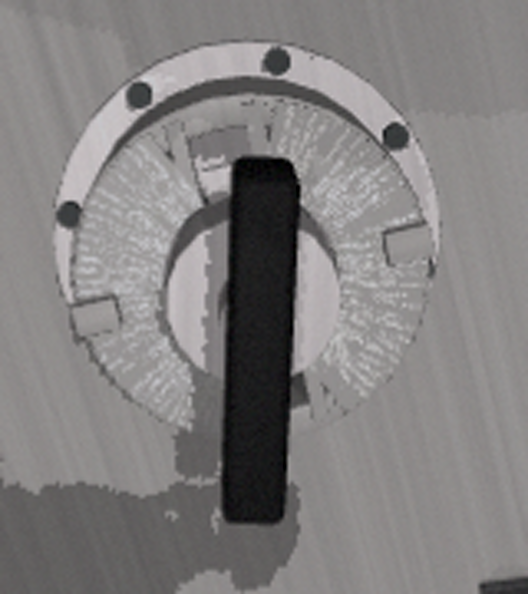

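The crop shows the right pot (ring at 335,193 in the wrist picture). Its black bar is vertical in the image and its ribs, at (291,215) and (383,194), run across it, so this is the unlocked one. The fit gives centre (0.537, -0.162), bar at 72.4° and ribs at -3°, a difference of 75° as expected.

```bash
python3 go.py .537 -.162 .160 -17.6
```

```text
2.775 turn [0.0004 0.0001 0.0232] shift mm [-12.372   10.9925 140.583 ] [ 0.5299 -0.147   0.3006] yaw -16.27005780775092 F [-0.331  0.248 -0.258] M [ 0.0434  0.0599 -0.0418] w 0.08539259753846652
```

Emit:
{"api": "jog_arm", "payload": {
  "moves": [
    [[0,0,0.012],[-6,5,40],1],
    [[0,0,0.023],[-12.4,11,80],1],
    [[0,0,0.023],[-12.4,11,120],1],
    [[0,0,0.023],[-12.4,11,141],1],
    [[0,0,0.023],[-12.4,11,141],1]
  ]
}}

```text
time: 3.4
tcp_pos: [0.5357, -0.1618, 0.1575]
ee_rot: [-2.533, -1.853, 0.003]
contact_force: [0.8, -0.4, -0.3]
width: 0.0857
```

```bash
python3 go.py .537 -.162 .118 -17.6
python3 - <<'E'
from h import *
s=r.state();p=grab_frame('wrist'); save('w2.png',p['color'])
E
```

```text
3.4 turn [-0.004  -0.0008 -0.0005] shift mm [ 0.15    1.4183 39.4958] [ 0.5357 -0.1618  0.1575] yaw -17.629527049604608 F [ 0.8221 -0.3876 -0.2539] M [ 0.0215 -0.0107 -0.0209] w 0.08565901212058759
```

View pics/w2.png

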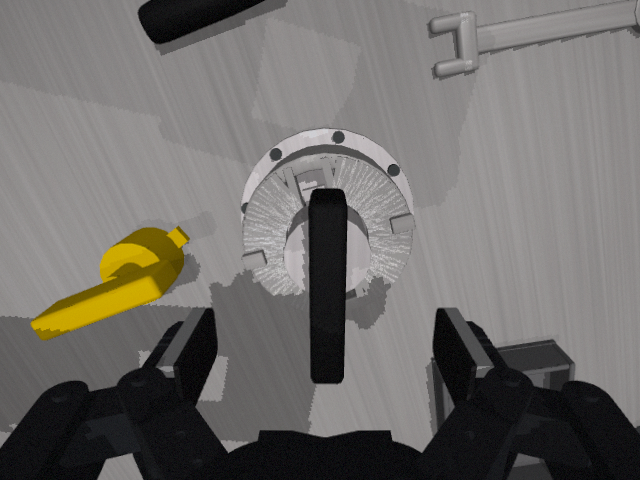

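```bash
cat > fit.py <<'E'
from h import *
from scipy.optimize import minimize
def model(x,y,b,z0):
    a=np.radians(b);u=np.array([np.cos(a),np.sin(a),0]);v=np.array([-u[1],u[0],0]);o=np.array([x,y,0])
    return np.array([o+u*i*.045+v*j*.008+[0,0,h+z0] for h in(.06,.09) for i,j in((1,1),(1,-1),(-1,-1),(-1,1))])
def fit(p,s,x0,win,z0=.051,th=60):
    c=p['color'];dark=(c.max(2)<th); ys,xs=np.mgrid[:480,:640]; dark&=(xs>win[0])&(xs<win[2])&(ys>win[1])&(ys<win[3])
    n,l,st,_=cv2.connectedComponentsWithStats(dark.astype(np.uint8)); dark=l==1+np.argmax(st[1:,4])
    def cost(q):
        h=cv2.convexHull(proj(p,model(q[0],q[1],q[2],z0),s).astype(np.float32))
        im=np.zeros((1920,2560),np.uint8); cv2.fillConvexPoly(im,np.round(h*4+1.5).astype(int),255)
        return np.abs(cv2.resize(im,(640,480),interpolation=cv2.INTER_AREA)/255.-dark).sum()
    x,y,b=x0
    best=min((minimize(cost,[x,y,b],method='Nelder-Mead',options=dict(initial_simplex=[[x+e,y,b],[x-e,y,b],[x,y+e,b],[x,y-e,b+4]])) for e in(.004,.008,-.006)),key=lambda q:q.fun)
    return best.x,best.fun,dark.sum()
E
python3 - <<'E'
from fit import *
s=r.state();p=grab_frame('wrist'); print(s['tcp_pos'],fit(p,s,(.537,-.162,72.4),(270,170,400,400)))
E
```

```text
[ 0.53677646 -0.16234787  0.15913697] (array([ 0.53657041, -0.16184765, 72.38160464]), np.float64(363.33725490196076), np.int64(6884))
```

Emit:
{"api": "jog_arm", "payload": {
  "moves": [
    [[0,0,0],[0,0,20],1],
    [[0,0,0],[0,0,41],1],
    [[0,0,0],[0,0,41],1],
    [[0,0,0],[0,0,41],0.3],
    [[0,0,0],[0,0,41],-0.2]
  ]
}}

```text
time: 4.12
tcp_pos: [0.5379, -0.1632, 0.1199]
ee_rot: [2.534, 1.853, 0.002]
contact_force: [0.4, 0.3, -0.7]
width: 0.0516
```

Emit:
{"api": "jog_arm", "payload": {
  "moves": [
    [[0,0,0],[0,0,0],-1],
    [[0,0,0],[0,0,0],-1],
    [[0,0,0],[0,0,0],-1],
    [[0,0,0],[0,0,0],-1],
    [[0,0,0],[0,0,0],-1]
  ]
}}

```text
time: 4.75
tcp_pos: [0.5371, -0.1628, 0.1185]
ee_rot: [2.536, 1.854, 0.0]
contact_force: [-0.5, 0.1, 4.0]
width: 0.0158
```

```bash
python3 go.py .537 -.162 .118 -17.6
python3 - <<'E'
from h import *
s=r.state();p=grab_frame('wrist'); save('w3.png',p['color'])
E
```

```text
4.75 turn [ 0.0004  0.0001 -0.0008] shift mm [ 0.7191 -0.3668  0.4857] [ 0.5371 -0.1628  0.1185] yaw -17.648406651804137 F [-0.4831  0.1164  4.0034] M [0.0253 0.0586 0.0355] w 0.01582215223131596
```

View pics/w3.png

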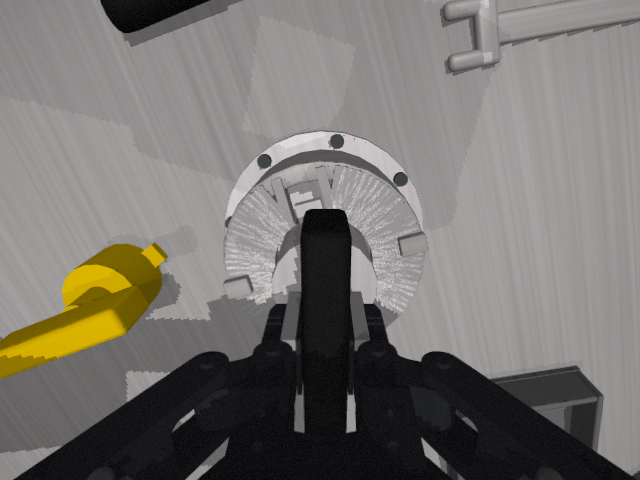

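Grip is good: width 15.8 mm, bar between the pads. Now I press down.

Emit:
{"api": "jog_arm", "payload": {
  "moves": [
    [[0,0,0],[0,0,3],-1],
    [[0,0,0],[0,0,6],-1],
    [[0,0,0],[0,0,9],-1],
    [[0,0,0],[0,0,11.5],-1],
    [[0,0,0],[0,0,11.5],-1]
  ]
}}

```text
time: 5.42
tcp_pos: [0.5372, -0.1629, 0.1075]
ee_rot: [2.535, 1.854, 0.0]
contact_force: [-4.6, 1.1, 10.8]
width: 0.0157
```

```bash
python3 go.py .537 -.162 .118 -17.6
```

```text
5.425 turn [ 0.0005  0.0003 -0.0007] shift mm [  0.7784  -0.4914 -10.4579] [ 0.5372 -0.1629  0.1075] yaw -17.64290617246073 F [-4.6436  1.1182 10.8068] M [ 0.199   0.5835 -0.0232] w 0.015653680119513916
```

Emit:
{"api": "jog_arm", "payload": {
  "moves": [
    [[0,0,0],[0,-0.5,1.5],-1],
    [[0,0,0.05],[0,-0.5,1.5],-1],
    [[0,0,0.12],[0,-0.5,1.5],-1],
    [[0,0,0.2],[0,-0.5,1.5],-1],
    [[0,0,0.28],[0,-0.5,1.5],-1]
  ]
}}

```text
time: 6.05
tcp_pos: [0.5371, -0.1627, 0.1065]
ee_rot: [2.77, 1.479, 0.001]
contact_force: [-3.4, 1.8, 12.0]
width: 0.016
```

```bash
python3 go.py .537 -.162 .118 -93
```

```text
6.05 turn [ 0.0012 -0.0009  1.033 ] shift mm [  0.5077  -0.4901 -11.5109] [ 0.5371 -0.1627  0.1065] yaw -33.81555495031711 F [-3.406   1.755  12.0272] M [0.2852 0.4848 0.19  ] w 0.015972764245920288
```

Emit:
{"api": "jog_arm", "payload": {
  "moves": [
    [[0,0,0.1],[0,0,0],-1],
    [[0,0,0.2],[0,0,0],-1],
    [[0,0,0.3],[0,0,0],-1],
    [[0,0,0.4],[0,0,0],-1],
    [[0,0,0.5],[0,0,0],-1]
  ]
}}

```text
time: 6.68
tcp_pos: [0.5368, -0.1626, 0.1063]
ee_rot: [3.051, 0.747, 0.001]
contact_force: [-4.2, 1.6, 12.7]
width: 0.0158
```

```bash
python3 go.py .537 -.162 .118 -93
```

```text
6.675 turn [ 0.0006 -0.0005  0.5324] shift mm [  0.4609  -0.4564 -11.659 ] [ 0.5368 -0.1626  0.1063] yaw -62.497991749958764 F [-4.181   1.5566 12.7414] M [0.2847 0.658  0.184 ] w 0.01581774593444123
```

Emit:
{"api": "jog_arm", "payload": {
  "moves": [
    [[0,0,0.12],[0,0,0],-1],
    [[0,0,0.24],[0,0,0],-1],
    [[0,0,0.36],[0,0,0],-1],
    [[0,0,0.44],[0,0,0],-1],
    [[0,0,0.5],[0,0,0],-1]
  ]
}}

```text
time: 7.3
tcp_pos: [0.5368, -0.1626, 0.1063]
ee_rot: [3.141, -0.03, 0.001]
contact_force: [-4.3, 1.2, 12.5]
width: 0.0161
```

```bash
python3 go.py .537 -.162 .118 -93
```

```text
7.3 turn [ 0.0004 -0.0005  0.0335] shift mm [  0.2194  -0.6142 -11.6812] [ 0.5368 -0.1626  0.1063] yaw -91.0813125286897 F [-4.3488  1.1994 12.5248] M [0.2721 0.6723 0.0564] w 0.016097586926813724
```

Emit:
{"api": "jog_arm", "payload": {
  "moves": [
    [[0,0,0.02],[0,0,0],-1],
    [[0,0,0.04],[0,0,0],-1],
    [[0,0,0.05],[0,0,0],-1],
    [[0,0,0.05],[0,0,0],-1],
    [[0,0,0.05],[0,0,0],-1]
  ]
}}

```text
time: 7.92
tcp_pos: [0.5368, -0.1627, 0.1063]
ee_rot: [3.139, -0.105, 0.001]
contact_force: [-3.3, 1.8, 11.5]
width: 0.0163
```

```bash
python3 go.py .537 -.162 .118 -93
```

```text
7.925 turn [ 0.0004 -0.0006 -0.0145] shift mm [  0.1577  -0.6844 -11.6703] [ 0.5368 -0.1627  0.1063] yaw -93.8321304910182 F [-3.2526  1.818  11.5486] M [0.2525 0.705  0.0496] w 0.01629113517729355
```

Emit:
{"api": "jog_arm", "payload": {
  "moves": [
    [[0,0,0],[0,0,-1.5],-1],
    [[0,0,0],[0,0,-3],-1],
    [[0,0,0],[0,0,-4.5],-1],
    [[0,0,0],[0,0,-6],-1],
    [[0,0,0],[0,0,-6],-1]
  ]
}}

```text
time: 8.55
tcp_pos: [0.5367, -0.1626, 0.1118]
ee_rot: [3.139, -0.105, 0.001]
contact_force: [-2.9, 0.7, 7.3]
width: 0.016
```

```bash
python3 go.py .537 -.162 .118 -93;  python3 - <<'E'
from h import *
s=r.state();p=grab_frame('wrist'); save('w4.png',p['color'])
E
```

```text
8.55 turn [ 0.0003 -0.0004 -0.0146] shift mm [ 0.2392 -0.6581 -6.1798] [ 0.5367 -0.1626  0.1118] yaw -93.83463239098178 F [-2.8686  0.6844  7.3371] M [0.1114 0.3591 0.1015] w 0.01601861209832872
```

View pics/w4.png

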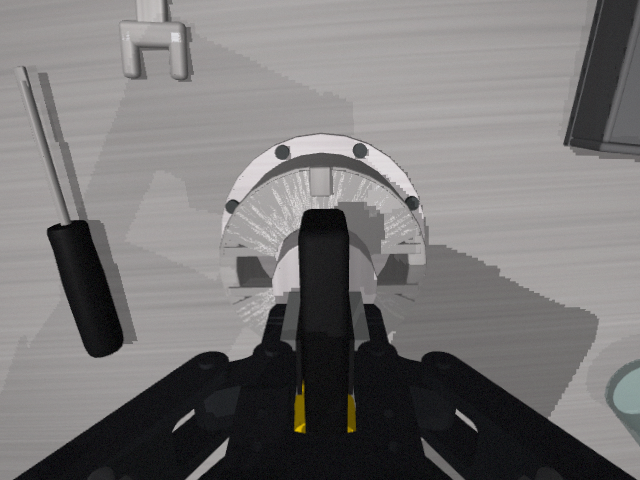

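Emit:
{"api": "jog_arm", "payload": {
  "moves": [
    [[0,0,0],[0,0,-0.5],-1],
    [[0,0,0],[0,0,-1],-1],
    [[0,0,0],[0,0,-1.5],-1],
    [[0,0,0],[0,0,-2],-1],
    [[0,0,0],[0,0,-2],-1]
  ]
}}

```text
time: 9.22
tcp_pos: [0.5367, -0.1626, 0.1135]
ee_rot: [3.14, -0.105, 0.001]
contact_force: [-1.5, 2.2, 6.5]
width: 0.0157
```

```bash
python3 go.py .537 -.162 .118 -93
```

```text
9.225 turn [ 0.0003 -0.0004 -0.0146] shift mm [ 0.2727 -0.6285 -4.4687] [ 0.5367 -0.1626  0.1135] yaw -93.83479025327873 F [-1.5465  2.2325  6.502 ] M [0.0403 0.2213 0.1055] w 0.015661739741251728
```

Emit:
{"api": "jog_arm", "payload": {
  "moves": [
    [[0,0,0],[0,0,-0.5],-1],
    [[0,0,0],[0,0,-1],-1],
    [[0,0,0],[0,0,-1.5],-1],
    [[0,0,0],[0,0,-1.5],-1],
    [[0,0,0],[0,0,-1.5],-1]
  ]
}}

```text
time: 9.85
tcp_pos: [0.5366, -0.1626, 0.1149]
ee_rot: [3.14, -0.105, 0.0]
contact_force: [-1.7, 0.6, 5.1]
width: 0.0155
```

```bash
python3 go.py .537 -.162 .118 -93
```

```text
9.85 turn [ 0.0002 -0.0003 -0.0148] shift mm [ 0.3502 -0.6287 -3.1074] [ 0.5366 -0.1626  0.1149] yaw -93.84620083276917 F [-1.7001  0.6108  5.0895] M [-0.032   0.1599  0.0518] w 0.015518494437916853
```

Emit:
{"api": "jog_arm", "payload": {
  "moves": [
    [[0,0,0],[0,0,-0.3],-1],
    [[0,0,0],[0,0,-0.6],-1],
    [[0,0,0],[0,0,-1],-1],
    [[0,0,0],[0,0,-1],-1],
    [[0,0,0],[0,0,-1],-1]
  ]
}}

```text
time: 10.48
tcp_pos: [0.5365, -0.1626, 0.1158]
ee_rot: [3.14, -0.106, 0.0]
contact_force: [0.9, -0.4, 5.0]
width: 0.0157
```

```bash
python3 go.py .537 -.162 .118 -93
```

```text
10.475 turn [ 0.0001 -0.0001 -0.0149] shift mm [ 0.4188 -0.6178 -2.1895] [ 0.5365 -0.1626  0.1158] yaw -93.85232937067806 F [ 0.8991 -0.4484  4.9898] M [-0.0958  0.0511  0.07  ] w 0.015672368888442274
```

Emit:
{"api": "jog_arm", "payload": {
  "moves": [
    [[0,0,0],[0,0,-0.3],-1],
    [[0,0,0],[0,0,-0.6],-1],
    [[0,0,0],[0,0,-1],-1],
    [[0,0,0],[0,0,-1],-1],
    [[0,0,0],[0,0,-1],-1]
  ]
}}

```text
time: 11.1
tcp_pos: [0.5364, -0.1624, 0.1163]
ee_rot: [-3.14, 0.106, 0.0]
contact_force: [3.7, -1.3, -4.3]
width: 0.0157
```

```bash
python3 go.py .537 -.162 .118 -93
```

```text
11.1 turn [-0.0003  0.0003 -0.0149] shift mm [ 0.578  -0.4633 -1.6907] [ 0.5364 -0.1624  0.1163] yaw -93.85157067640762 F [ 3.7193 -1.3357 -4.2823] M [-0.2389 -0.5743  0.0911] w 0.015706220343841427
```

Emit:
{"api": "jog_arm", "payload": {
  "moves": [
    [[0,0,0],[0,0,-0.3],-1],
    [[0,0,0],[0,0,-0.6],-1],
    [[0,0,0],[0,0,-0.9],-1],
    [[0,0,0],[0,0,-1.2],-1],
    [[0,0,0],[0,0,-1.2],-1]
  ]
}}

```text
time: 11.72
tcp_pos: [0.5363, -0.1624, 0.1175]
ee_rot: [-3.14, 0.106, 0.001]
contact_force: [5.5, -0.5, -10.6]
width: 0.0159
```

```bash
python3 go.py .537 -.162 .118 -93
```

```text
11.725 turn [-0.0003  0.0004 -0.0149] shift mm [ 0.6218 -0.4444 -0.4712] [ 0.5363 -0.1624  0.1175] yaw -93.85268133768145 F [  5.5251  -0.4785 -10.5767] M [-0.3467 -0.9177  0.0389] w 0.01585208159851268
```

Emit:
{"api": "jog_arm", "payload": {
  "moves": [
    [[0,0,0],[0,0,-0.3],-1],
    [[0,0,0],[0,0,-0.6],-1],
    [[0,0,0],[0,0,-0.9],-1],
    [[0,0,0],[0,0,-1.1],-1],
    [[0,0,0],[0,0,-1.1],-1]
  ]
}}

```text
time: 12.35
tcp_pos: [0.5363, -0.1624, 0.1182]
ee_rot: [-3.139, 0.106, 0.001]
contact_force: [6.3, -1.8, -13.1]
width: 0.0156
```

```bash
python3 go.py .537 -.162 .118 -93
```

```text
12.35 turn [-0.0004  0.0004 -0.0149] shift mm [ 0.6823 -0.4296  0.2084] [ 0.5363 -0.1624  0.1182] yaw -93.85628180038253 F [  6.3062  -1.7705 -13.1489] M [-0.4168 -1.0673  0.0679] w 0.015570895116713777
```

Emit:
{"api": "jog_arm", "payload": {
  "moves": [
    [[0,0,0],[0,0,-0.2],-1],
    [[0,0,0],[0,0,-0.4],-1],
    [[0,0,0],[0,0,-0.5],-1],
    [[0,0,0],[0,0,-0.5],-1],
    [[0,0,0],[0,0,-0.5],-1]
  ]
}}

```text
time: 12.98
tcp_pos: [0.5363, -0.1624, 0.1185]
ee_rot: [-3.139, 0.106, 0.001]
contact_force: [7.4, -1.4, -14.5]
width: 0.0156
```

```bash
python3 go.py .537 -.162 .118 -93
```

```text
12.975 turn [-0.0005  0.0005 -0.015 ] shift mm [ 0.7099 -0.4198  0.5201] [ 0.5363 -0.1624  0.1185] yaw -93.85839898772966 F [  7.4416  -1.4149 -14.4879] M [-0.4519 -1.1562  0.0276] w 0.015609391780457421
```

Emit:
{"api": "jog_arm", "payload": {
  "moves": [
    [[0,0,0],[0.2,0,-0.2],-1],
    [[0,0,0],[0.4,0,-0.4],-1],
    [[0,0,0],[0.4,0,-0.5],-1],
    [[0,0,0],[0.4,0,-0.5],-1],
    [[0,0,0],[0.4,0,-0.5],-1]
  ]
}}

```text
time: 13.6
tcp_pos: [0.5363, -0.1623, 0.1187]
ee_rot: [-3.139, 0.106, 0.002]
contact_force: [6.1, -2.2, -16.0]
width: 0.0159
```

```bash
python3 go.py .537 -.162 .118 -93
```

```text
13.6 turn [-0.0006  0.0014 -0.0149] shift mm [ 0.6694 -0.3908  0.7197] [ 0.5363 -0.1623  0.1187] yaw -93.85438386587852 F [  6.0864  -2.2275 -16.0479] M [-0.5363 -1.0721  0.0855] w 0.015917148535036802
```

Emit:
{"api": "jog_arm", "payload": {
  "moves": [
    [[0,0,0],[0,0,-0.3],-1],
    [[0,0,0],[0,0,-0.3],-1],
    [[0,0,0],[0,0,-0.3],-1],
    [[0,0,0],[0,0,-0.3],-1],
    [[0,0,0],[0,0,-0.3],-1]
  ]
}}

```text
time: 14.22
tcp_pos: [0.5363, -0.1623, 0.1189]
ee_rot: [-3.139, 0.106, 0.002]
contact_force: [6.5, -2.1, -16.1]
width: 0.0157
```

```bash
python3 go.py .537 -.162 .118 -93
python3 - <<'E'
from h import *
s=r.state();p=grab_frame('wrist'); save('w5.png',p['color'])
E
```

```text
14.225 turn [-0.0006  0.0014 -0.0149] shift mm [ 0.6936 -0.3938  0.8957] [ 0.5363 -0.1623  0.1189] yaw -93.85514460561686 F [  6.4944  -2.0826 -16.0662] M [-0.5842 -1.1178  0.1038] w 0.015683029039248578
```

View pics/w5.png

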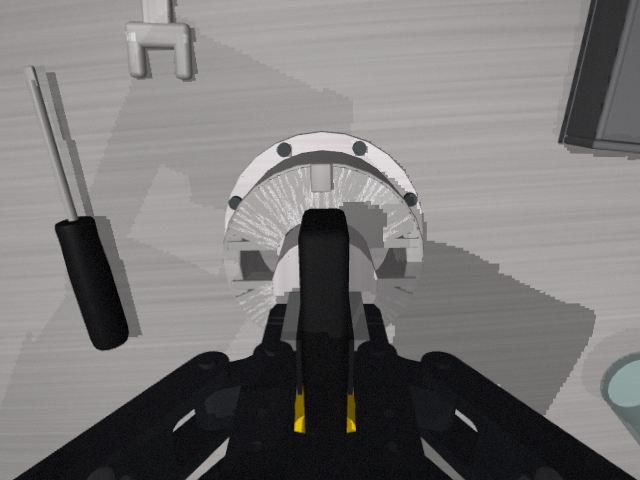

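Holding at 16 N, with the bar aligned and its position in the grip unchanged. Easing off.

Emit:
{"api": "jog_arm", "payload": {
  "moves": [
    [[0,0,0],[0,0,0],-1],
    [[0,0,0],[0,0,1],-1],
    [[0,0,0],[0,0,2],-1],
    [[0,0,0],[0,0,3],-1],
    [[0,0,0],[0,0,3.8],-1]
  ]
}}

```text
time: 14.9
tcp_pos: [0.5365, -0.1624, 0.1165]
ee_rot: [-3.139, 0.105, 0.002]
contact_force: [0.9, -0.5, -5.0]
width: 0.0151
```

Emit:
{"api": "jog_arm", "payload": {
  "moves": [
    [[0,0,0],[0,0,0.2],-1],
    [[0,0,0],[0,0,0.2],-1],
    [[0,0,0],[0,0,0.2],-1],
    [[0,0,0],[0,0,0.2],-1],
    [[0,0,0],[0,0,0.2],-1]
  ]
}}

```text
time: 15.52
tcp_pos: [0.5366, -0.1625, 0.1163]
ee_rot: [-3.14, 0.105, 0.001]
contact_force: [-1.1, -0.4, -5.7]
width: 0.0155
```

```bash
python3 go.py .537 -.162 .118 -93
```

```text
15.525 turn [-0.0002  0.0007 -0.0148] shift mm [ 0.3636 -0.4993 -1.6819] [ 0.5366 -0.1625  0.1163] yaw -93.84762488863791 F [-1.0821 -0.4154 -5.6876] M [0.     0.2813 0.089 ] w 0.01552735015714414
```

Emit:
{"api": "jog_arm", "payload": {
  "moves": [
    [[0,0,0],[0,0,0.4],-1],
    [[0,0,0],[0,0,0.8],-1],
    [[0,0,0],[0,0,0.8],-1],
    [[0,0,0],[0,0,0.8],-1],
    [[0,0,0],[0,0,0.8],-1]
  ]
}}

```text
time: 16.15
tcp_pos: [0.5369, -0.1627, 0.1159]
ee_rot: [3.14, -0.105, -0.0]
contact_force: [-4.9, 1.2, 2.7]
width: 0.016
```

Emit:
{"api": "jog_arm", "payload": {
  "moves": [
    [[0,0,0],[0,0,0],0],
    [[0,0,0],[0,0,0],1],
    [[0,0,0],[0,0,0],1],
    [[0,0,0],[0,0,0],1],
    [[0,0,0],[0,0,0],1]
  ]
}}

```text
time: 16.77
tcp_pos: [0.537, -0.1626, 0.1156]
ee_rot: [3.14, -0.106, 0.0]
contact_force: [-0.1, 0.8, 0.1]
width: 0.0855
```

```bash
python3 go.py .537 -.162 .118 -93
```

```text
16.775 turn [ 0.0001 -0.0002 -0.0149] shift mm [-0.036  -0.627  -2.3709] [ 0.537  -0.1626  0.1156] yaw -93.85239888735487 F [-0.1242  0.8134  0.0522] M [ 0.0031  0.0219 -0.0366] w 0.08549522494913783
```

Emit:
{"api": "jog_arm", "payload": {
  "moves": [
    [[0,0,0],[0,0,-30],1],
    [[0,0,0],[0,0,-80],1],
    [[0,0,0],[0,0,-130],1],
    [[0,0,0],[0,0,-180],1],
    [[0,0,0],[0,0,-180],1]
  ]
}}

```text
time: 17.4
tcp_pos: [0.5391, -0.1637, 0.301]
ee_rot: [3.135, -0.105, 0.014]
contact_force: [-0.5, -1.0, 0.3]
width: 0.0855
```

Emit:
{"api": "jog_arm", "payload": {
  "moves": [
    [[0,0,0],[0,0,0],1],
    [[0,0,0],[0,0,0],1],
    [[0,0,0],[0,0,0],1],
    [[0,0,0],[0,0,0],1],
    [[0,0,0],[0,0,0],1]
  ]
}}

```text
time: 18.02
tcp_pos: [0.5368, -0.1625, 0.2953]
ee_rot: [-3.14, 0.106, 0.001]
contact_force: [-0.6, -0.4, -0.2]
width: 0.0857
```

```bash
python3 go.py .537 -.162 .118 -93
python3 - <<'E'
from fit import *
s=r.state();p=grab_frame('wrist'); save('w6.png',p['color'])
for z in (.045,.048,.051,.054): print(z,fit(p,s,(.537,-.162,-3),(280,120,400,320),z0=z))
E
```

```text
18.025 turn [-0.0002  0.0005 -0.0149] shift mm [  0.2158  -0.5202 177.2757] [ 0.5368 -0.1625  0.2953] yaw -93.85102997089133 F [-0.642  -0.3847 -0.2078] M [-0.0044 -0.0042 -0.0709] w 0.0856928443916078
0.045 (array([ 0.53713049, -0.16233383, -3.03012985]), np.float64(135.46666666666667), np.int64(2209))
0.048 (array([ 0.53726403, -0.16246371, -3.2387732 ]), np.float64(161.6235294117647), np.int64(2209))
0.051 (array([ 0.53767111, -0.1622763 , -3.36825081]), np.float64(215.14901960784314), np.int64(2209))
0.054 (array([ 0.53857255, -0.16264186, -3.11897467]), np.float64(264.5176470588235), np.int64(2209))
```

View pics/w6.png

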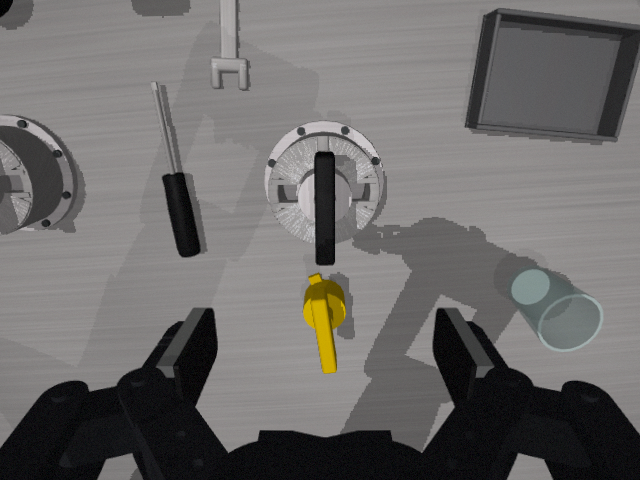

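The wrist picture shows the bar at (325,207) in line with the rib at (322,143), the slots empty, and the bystanders in view in place. The fit gives bar -3.2° against ribs -3.0°, within 1 mm of the pot's centre. The gripper is clear, so I'll hand in.

Run:
```python
from cell import job
print(job.close_job())
```

```text
the job is handed in; nothing more can be done
None
```

The plug in the right-hand pot is locked, and the job was handed in at about 18 s. I gripped the T-bar, pressed it down about 12 mm, turned it clockwise about 76° and let it rise. I then pulled up in small steps to 16 N, eased off, released it and moved clear.

- **Pull test:** the highest force I read was 16.1 N, well under 25 N. It read 16 N at two checks 0.6 s apart, with a lift of about 2.9 mm. Up to 7 N of sideways force came with the pull.
- **Final position:** the bar is at -3.2° against ribs at about -3°, and within about 1 mm of the pot's axis. The gripper is open and about 180 mm above the gripping height.
- **Foot height less certain:** the picture fit slightly preferred a foot height of 45 mm over the nominal 48 mm. That fit is a weak measure of height. The arm felt the lock about 2.5 to 3 mm below the starting height, which agrees with 48 mm.
- **Stop not felt:** I felt no clear contact with the rotation stop at 76°, but the plug rose into its pockets and held the pull.
- **Other things:** I kept clear of the other pot and the bystanders. Those visible in the last picture looked unmoved, but I did not check the lens, solvent or flange again at the end.

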